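Complete the row of capacitors on the component shelf

ROBOT

A 6-joint arm with a two-finger parallel gripper is mounted at the origin on a cart in front of the work surface, level with it; the furniture and walls round the work are solid. World frame = base frame: x ahead of the robot, y to its left, z up, the work surface at z = 0. Lengths are in m, angles in rad, forces in N, time in s.
With the tool pointing down it reaches from about 0.225 to 0.725 m from the base axis. Payload 3.1 kg.
Tool frame: the origin (TCP) lies between the finger pads; the fingertips stand 11 mm ahead of it and the grasp point (between the pads) lies 8 mm behind it; x points along the fingers, z is the direction in which the jaws open and shut, and the axes are right-handed (so a half turn about x gives the same grasp; the last joint's range is limited). The gripper opens to 85 mm and grips with 20 to 120 N. Pads are 22 mm wide; open, the fingers measure 114 mm over their backs; the gripper's body (76 mm by 85 mm) begins 54 mm behind the grasp point. The pads swing forward as they close: fully open they stand 13 mm farther back than shut.
Start: joints at [1.009, 0.048, 0.099, 1.622, 0, 1.443], TCP at [0.221, 0.476, 0.242] pointing down, gripper open.
Joint ranges: [-2.91, 2.91], [-0.99, 1.94], [-1.21, 1.42], [-2.12, 2.29], [-1.49, 1.47], [-3.14, 3.14]. Speed limits (rad/s): [2.79, 2.79, 3.14, 3.14, 3.14, 3.14].

INTERFACE

Orientations are given as a 3x3 rotation matrix whose columns are the frame's x, y, z axes.
In Python, from bench import status, eyes, arm gives the robot as it stands.
- The arm moves only by the tool carry_out, never from a script. Its argument "targets" is a list of rows, each an object with "delta_pos": the shift along the tool's x, y, z in mm, a list of three; "rot": the turn, a rotation vector about the tool's x, y, z in degrees, a list of three; "gripper": the gripper command: -1 is shut, 1 is fully open, values between are in proportion. A call has 1 to 20 rows; each row is the pose to reach, as a shift and turn from the pose commanded when the call began, along the tool's axes at that moment; what a row does not reach only later rows make up. A row lasts 1/8 s, in which the tool goes at most 62.5 mm and 10.7 degrees, less where a joint would pass 70% of its speed; a pose out of reach is approached as far as the arm can. A call with a gripper value outside its range is refused whole. The fingers move at their own pace and stop on an object; "force" is the grip in N (left out, the last holds). Time passes only in rows, so rows that repeat a pose let the fingers close. It gives the time, the measured TCP pose, the force and the opening at its end, in the units of the state.
- status.get_obs(): the state, without advancing time (a new reading comes with each control period).
- eyes.grab_frame(name): name is "scene" or "side" or "wrist"; returns the picture (384x512x3 uint8, red, green, blue); there is no depth.
- eyes.get_calibration(name): a dict with "fovy" (degrees; the focal length in pixels is half the picture's height over the tangent of half this angle, whatever the lens; pixels are square), "cx", "cy" (the principal point, pixels), "R" (3x3) and "t" (3): a world point X has camera coordinates R X + t; the wrist camera has in their place "hand_eye" (4x4, takes a point from camera to tool coordinates, whose origin is the TCP and whose axes are the tool frame's). Camera axes: x right, y down, z forward; pixel columns grow to the right and rows downward; lengths in m; the calibration is good to about 2 mm. A picture is of the moment at which its call begins: read the wrist's pose just before it. get_calibration takes no time and is no camera call.
- arm.job_done(): hands the job in, once; it reports no verdict.
The state is a dict: "time": time; "joints": joint angles; "qvel": joint speeds; "tau": joint torques, N m; "ee_pos": TCP position; "eef_rot": TCP orientation; "wrist_force": force on the tool from outside, world axes, zero at the start; "ft_torque": the same for the moment, N m; "width": opening from 0.0 (shut) to 1.0 (fully open).
Only numpy, scipy, OpenCV 4.12 (cv2) and the standard library are available. Lean on these libraries where they do the work, as an engineer would, in place of code of your own. Each camera call takes 0.05 s, during which the arm holds its last target.

TASK

Two spare capacitors (the tall black cylinders) stand about on the bench among the knobs. Stand them upright on the little raised shelf, on its cork strip, next to the capacitor already there, so that the three make one neat row along the strip, side by side with gaps of no more than about a centimetre. Leave the capacitor and heat sink already on the shelf, and the two knobs on the bench, where they are.

Things in the scene. Friction and masses are not known exactly. Their poses are not given: they have to be found in the camera images.
- row_strip (a point): centre of the top face of the fixed grey sheet-metal shelf, 50 mm above the bench. The shelf is 110 mm deep (point x, x pointing away from the robot) and 270 mm long (point y); z up. A cork strip, 34 mm wide, flush with the top, runs along y through this point for the whole length. Both ends carry an upstanding lip 8 mm high and 4 mm thick; the front and back edges are open, with no lip. Nothing stands above the shelf
- cap_on_shelf_center (a point): a plain black upright cylinder (electrolytic capacitor), 26.4 mm diameter, 35 mm tall, about 34 g; already standing on the strip towards one end of the shelf (about 70 to 85 mm from the shelf's centre); the row starts here. the point is at its centre, half-way up, z axis up
- cap_a_center (a point): a plain black upright cylinder (electrolytic capacitor), 26.4 mm diameter, 35 mm tall, about 34 g; standing upright on the bench in front of the shelf, to be moved. the point is at its centre, half-way up, z axis up
- cap_b_center (a point): a plain black upright cylinder (electrolytic capacitor), 26.4 mm diameter, 35 mm tall, about 34 g; standing upright on the bench in front of the shelf, to be moved, same as the other. the point is at its centre, half-way up, z axis up
- heat_sink_center (a point): black finned heat sink, 30 mm (x) by 40 mm (y) by 22 mm tall, loose, standing on the strip towards the other end of the shelf; there is room for two capacitors between it and the capacitor on the shelf. the point is at its centre, half-way up, z axis up
- knob_black_center (a point): black round knob, 30 mm diameter, only 17 mm tall, loose on the bench among the capacitors; not to be moved. the point is at its centre, half-way up, z axis up
- knob_silver_center (a point): pale silver-white round knob, 28 mm diameter, 20 mm tall, loose on the bench among the capacitors; not to be moved. the point is at its centre, half-way up, z axis up
Mind the look-alikes: they are no part of the job. Leave any purple look-alike of the part that bears cap_on_shelf_center alone. Leave any yellow look-alike of the part that bears cap_a_center alone.

How it is judged:
At the end, for the whole second after the job is handed in: All three capacitors upright (0.12 rad) on the shelf, centres within 10 mm of the strip's centre line, in one row: each at most 40 mm centre to centre from a neighbour, any order. Shelf capacitor and heat sink moved under 15 mm, knobs under 30 mm (x of cap_on_shelf_center in the frame of row_strip between -0.01 and 0.01 m and z of cap_on_shelf_center in the frame of row_strip between 0.0125 and 0.0225 m and angle between each of cap_on_shelf_center, cap_a_center, cap_b_center's own z axis and vertical below 0.12 rad and x of cap_a_center in the frame of row_strip between -0.01 and 0.01 m and z of cap_a_center in the frame of row_strip between 0.0125 and 0.0225 m and x of cap_b_center in the frame of row_strip between -0.01 and 0.01 m and z of cap_b_center in the frame of row_strip between 0.0125 and 0.0225 m and ((horizontal distance between cap_on_shelf_center and cap_a_center below 0.04 m and horizontal distance between cap_a_center and cap_b_center below 0.04 m) or (horizontal distance between cap_on_shelf_center and cap_a_center below 0.04 m and horizontal distance between cap_on_shelf_center and cap_b_center below 0.04 m) or horizontal distance between each of cap_on_shelf_center, cap_a_center and cap_b_center below 0.04 m) and distance of each of cap_on_shelf_center, heat_sink_center from where it was at the start of the episode below 0.015 m and distance of each of knob_black_center, knob_silver_center from where it was at the start of the episode below 0.03 m); the robot touches nothing.
It also fails if it takes over 54 s, if anything falls off the work surface, if the arm or the gripper's body presses on something with over 40 N, if the wrist force passes 120 N, or if a joint passes its speed limit or range.

## Working session

There is one attempt and no reset: what is moved stays moved. The work goes in short steps, Python scripts to look and compute and a tool call to move; the robot and the scene stay as the last step left them, time stands still between calls to the robot, and variables do not carry over. Pictures are saved under pics/ and viewed, and the job is handed in when it is done.

Besides the shell and the picture viewer there is one more tool, called after ">>>" in YAML: its name, and indented under it one key for each argument. carry_out: Moves the arm, as the interface text tells. Its arguments: {"type":"object","properties":{"targets":{"type":"array","items":{"type":"object","properties":{"delta_pos":{"type":"array","items":{"type":"number"}},"rot":{"type":"array","items":{"type":"number"}},"gripper":{"type":"number"}}}},"force":{"type":"number"}},"required":["targets"]}

```bash
mkdir -p pics; cat > h.py <<'E'
import numpy as np, cv2
from bench import status, eyes, arm
def grab(n,f):
    o=status.get_obs(); im=eyes.grab_frame(n); cv2.imwrite(f'pics/{f}.png',im[:,:,::-1]); return o,im
def cam(n,o=None):
    c=eyes.get_calibration(n); f=192/np.tan(np.radians(c['fovy'])/2)
    if n=='wrist':
        H=np.array(c['hand_eye']);T=np.eye(4);T[:3,:3]=np.array(o['eef_rot']).reshape(3,3);T[:3,3]=o['ee_pos']
        W=T@H;R=W[:3,:3].T;t=-R@W[:3,3]
    else: R=np.array(c['R']);t=np.array(c['t'])
    return f,c['cx'],c['cy'],R,t
def ray(C,u,v,z):
    f,cx,cy,R,t=C; d=R.T@np.array([(u-cx)/f,(v-cy)/f,1]); o=-R.T@t
    return o+d*(z-o[2])/d[2]
def proj(C,X):
    f,cx,cy,R,t=C; p=R@np.array(X)+t; return p[0]/p[2]*f+cx,p[1]/p[2]*f+cy
E
python3 - <<'E'
from h import *
for n in ['scene','side','wrist']:
    o,im=grab(n,n+'0'); print(n,eyes.get_calibration(n))
print(o)
E
```

```text
scene {'fovy': 50.62606150622908, 'cx': 253.84406860785379, 'cy': 188.1822273789833, 'R': array([[ 0.51928034, -0.85450906, -0.01273571],
       [-0.66247429, -0.39307804, -0.63766564],
       [ 0.53988494,  0.33956431, -0.77020798]]), 't': array([-0.16274165,  0.48856687,  0.5493736 ])}
side {'fovy': 47.521341308364754, 'cx': 256.1044524947316, 'cy': 186.7204668003521, 'R': array([[ 9.99722358e-01,  1.59166243e-02,  1.73743737e-02],
       [ 2.35523060e-02, -6.52952915e-01, -7.57032218e-01],
       [-7.04749427e-04,  7.57231241e-01, -6.53146501e-01]]), 't': array([-0.58844904,  0.13263292,  0.82303255])}
wrist {'fovy': 71.9425599879735, 'cx': 255.23099860994387, 'cy': 190.77699185292448, 'hand_eye': array([[ 3.84434871e-05, -3.04995694e-01,  9.52353729e-01,
        -1.31582778e-01],
       [ 3.63477059e-04, -9.52353662e-01, -3.04995688e-01,
         7.77190399e-02],
       [ 9.99999933e-01,  3.57883830e-04,  7.42471421e-05,
         1.11216605e-03],
       [ 0.00000000e+00,  0.00000000e+00,  0.00000000e+00,
         1.00000000e+00]])}
{'time': 0.1, 'joints': array([1.00923314e+00, 4.86994413e-02, 9.77569682e-02, 1.62201715e+00,
       4.22422938e-06, 1.44298731e+00]), 'qvel': array([ 0.00056708, -0.00331406,  0.00271826,  0.00258752, -0.00094747,
       -0.00020273]), 'tau': array([ 2.74202983e-03, -3.39852011e+01,  3.20935106e+01,  1.58683816e-02,
       -2.17407210e-04,  1.22468649e-05]), 'ee_pos': array([0.22037552, 0.4759204 , 0.2412236 ]), 'eef_rot': array([[-1.15555227e-03, -9.07394184e-01,  4.20279025e-01],
       [-1.82881581e-03,  4.20280521e-01,  9.07392384e-01],
       [-9.99997660e-01,  2.79926401e-04, -2.14511294e-03]]), 'wrist_force': array([-0.55533573,  0.24975915, -0.56997828]), 'ft_torque': array([0.00656095, 0.01941649, 0.02258505]), 'width': 1.0017268867474463}
```

View pics/scene0.png

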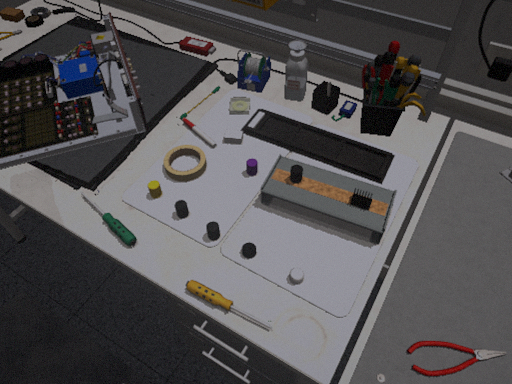

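View pics/side0.png

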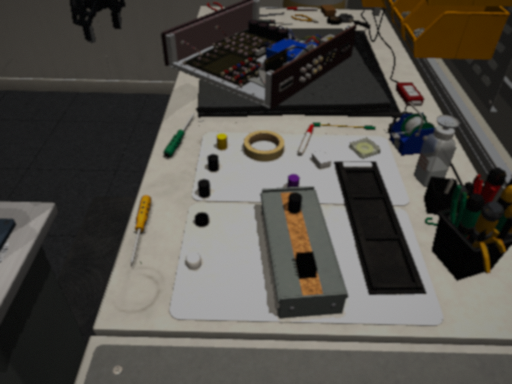

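View pics/wrist0.png

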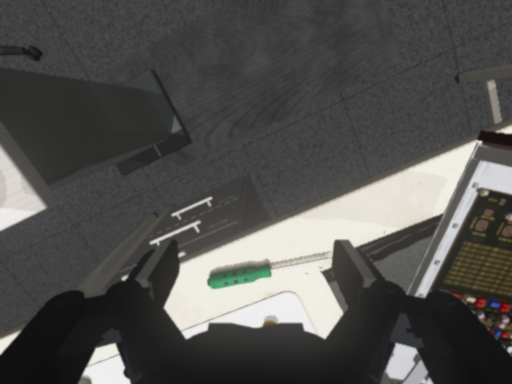

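The scene view shows the bench capacitors at (181,209) and (213,231), the black knob at (249,250) and the silver knob at (297,275). The shelf capacitor is at (297,173) and the heat sink at (361,198). The purple look-alike is at (252,167) and the yellow one at (154,188). The side view agrees, with capacitors at (213,162), (204,188) and (295,202).

```bash
python3 - <<'E'
from h import *
S={'scene':dict(A=(181,209),B=(213,231),K=(249,250),S=(297,173),H=(361,198)),'side':dict(A=(213,162),B=(204,188),K=(201,219),S=(295,202),H=(306,264))}
P={}
for n in S:
    im=cv2.imread(f'pics/{n}0.png'); C=cam(n); hsv=cv2.cvtColor(im,cv2.COLOR_BGR2HSV)
    m=(im.max(2)<60).astype(np.uint8)
    k,l,st,ce=cv2.connectedComponentsWithStats(m,connectivity=4)
    for q,(u,v) in S[n].items():
        w=l[v-5:v+6,u-5:u+6]; w=w[w>0]; i=np.bincount(w).argmax() if len(w) else 0
        z={'A':.0175,'B':.0175,'K':.0085,'S':.0675,'H':.061}[q]
        print(n,q,st[i],ce[i].round(1),ray(C,*ce[i],z).round(4)); P[n,q]=ce[i]
    cork=cv2.inRange(hsv,(5,80,60),(22,255,255)); k,l,st,ce=cv2.connectedComponentsWithStats(cork)
    for i in np.argsort(-st[1:,4])[:6]+1: print('cork',st[i],ce[i])
    u,v=(297,275) if n=='scene' else (193,261); print('silver',ray(C,u,v,.01))
    crop=im[130:320,120:420]; cv2.imwrite(f'pics/{n}crop.png',cv2.resize(crop,None,fx=2.6,fy=2.6))
for q in 'ABKSH':
    pts=[];M=0;b=0
    for n in S:
        f,cx,cy,R,t=cam(n);u,v=P[n,q];d=R.T@[(u-cx)/f,(v-cy)/f,1];d/=np.linalg.norm(d);o=-R.T@t;Q=np.eye(3)-np.outer(d,d);M=M+Q;b=b+Q@o
    print(q,np.linalg.solve(M,b).round(4))
E
```

```text
scene A [175 200  13  19 177] [181.4 208.9] [0.4808 0.288  0.0175]
scene B [207 222  13  19 190] [212.8 230.6] [0.4693 0.1959 0.0175]
scene K [242 243  14  16 176] [248.7 250.2] [0.4723 0.1089 0.0085]
scene S [289 165  14  19 198] [295.8 173.6] [0.6601 0.1021 0.0675]
scene H [350 191  22  19 271] [360.3 201.1] [ 0.6658 -0.0465  0.061 ]
cork [271 169  83  35 876] [314.44406393 186.4086758 ]
cork [187 280  46  30 480] [207.6375     294.13333333]
cork [164 145  42  31 415] [184.40722892 160.80722892]
cork [369 199  19  17 210] [378.05714286 206.92380952]
cork [  0   7  22   9 117] [10.00854701 10.88034188]
cork [396  56  12  10  71] [401.21126761  59.78873239]
silver [ 0.47242703 -0.00252402  0.01      ]
side A [208 155  10  16 147] [212.6 162.7] [0.4812 0.2871 0.0175]
side B [198 180  12  18 170] [203.6 188.4] [0.4699 0.1942 0.0175]
side K [195 213  14  13 151] [201.1 219.2] [0.4735 0.1077 0.0085]
side S [288 192  14  22 250] [294.5 202.6] [0.6612 0.1011 0.0675]
side H [293 252  24  26 493] [305.3 264.7] [ 0.6725 -0.0478  0.061 ]
cork [ 388    0  123   59 5507] [451.8131469   26.57272562]
cork [281 192  31  67 918] [295.80283224 227.97712418]
cork [244 131  40  30 571] [264.55341506 145.38178634]
cork [299 272  24  24 388] [310.56443299 285.54381443]
cork [135 195  16  37 367] [142.79291553 212.16076294]
cork [480 242  11  31 169] [485.4556213  256.16568047]
silver [ 0.47077185 -0.0036509   0.01      ]
A [0.4811 0.2884 0.0167]
B [0.4698 0.1962 0.0161]
K [0.4732 0.1095 0.0068]
S [0.6614 0.1027 0.066 ]
H [ 0.6723 -0.0447  0.0551]
```

```bash
python3 - <<'E'
from h import *
for n in ['scene','side']:
    im=cv2.imread(f'pics/{n}0.png'); C=cam(n); hsv=cv2.cvtColor(im,cv2.COLOR_BGR2HSV)
    cork=cv2.inRange(hsv,(5,80,60),(22,255,255)); k,l,st,ce=cv2.connectedComponentsWithStats(cork)
    p=[]
    for i in range(1,k):
        ys,xs=np.where(l==i)
        for x,y in zip(xs,ys):
            q=ray(C,x,y,.05)
            if .55<q[0]<.8 and -.12<q[1]<.2:p.append(q[:2])
    p=np.array(p); print(n,len(p),p[:,1].min(),p[:,1].max())
    for y in np.arange(-.1,.2,.02):
        s=p[abs(p[:,1]-y)<.01,0]
        if len(s):print(y.round(2),np.percentile(s,[3,50,97]).round(4),len(s))
E
```

```text
scene 1088 -0.10044394471326604 0.1539225750829092
-0.1 [0.6648 0.6789 0.6962] 57
-0.08 [0.6631 0.6786 0.6952] 127
-0.06 [0.6639 0.6826 0.693 ] 27
-0.04 [0.6907 0.6907 0.6907] 1
-0.02 [0.6555 0.6704 0.6873] 87
0.0 [0.6536 0.6691 0.6853] 116
0.02 [0.6513 0.667  0.6831] 113
0.04 [0.6482 0.6644 0.6809] 114
0.06 [0.646  0.6619 0.6784] 110
0.08 [0.6436 0.6599 0.6758] 109
0.1 [0.6416 0.6459 0.6701] 31
0.12 [0.6387 0.6512 0.6692] 80
0.14 [0.6367 0.6523 0.6686] 102
0.16 [0.6387 0.6562 0.6647] 14
side 1306 -0.1018412225002982 0.15210384505717234
-0.1 [0.6639 0.6793 0.6971] 115
-0.08 [0.6626 0.6795 0.6959] 209
-0.06 [0.6629 0.6836 0.6944] 64
-0.02 [0.6539 0.6573 0.6689] 27
0.0 [0.6529 0.6704 0.6862] 161
0.02 [0.6503 0.6671 0.6841] 155
0.04 [0.6487 0.665  0.6816] 152
0.06 [0.6458 0.6628 0.6791] 133
0.08 [0.6433 0.66   0.6775] 137
0.1 [0.6413 0.6472 0.675 ] 45
0.12 [0.6382 0.644  0.6502] 38
0.14 [0.6366 0.645  0.6554] 59
0.16 [0.6376 0.6474 0.6571] 11
```

View pics/sidecrop.png

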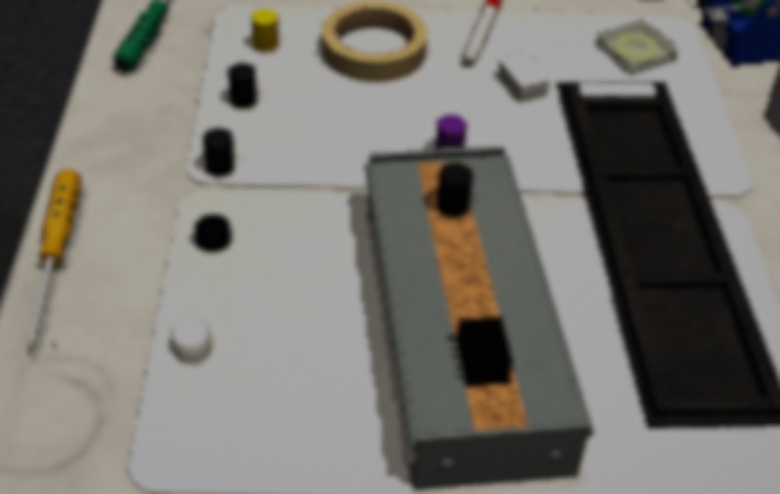

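View pics/scenecrop.png

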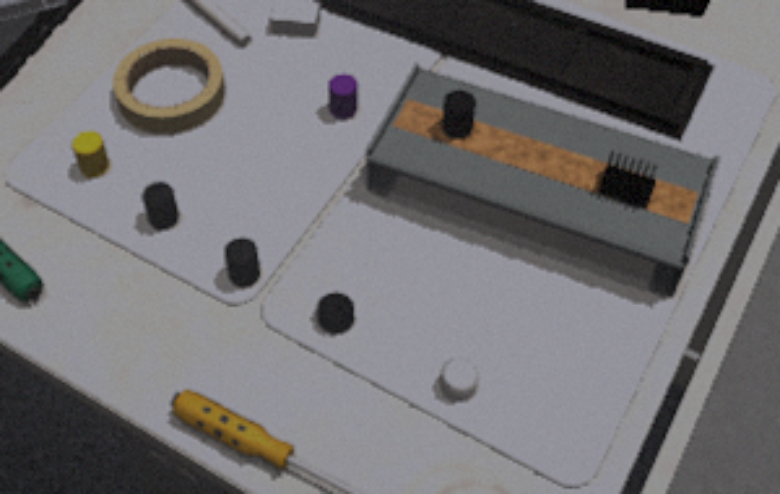

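```bash
cat >> h.py <<'E'
from scipy.spatial.transform import Rotation as Ro
def goal(x,y,z,yaw):
    o=status.get_obs(); R=np.array(o['eef_rot']).reshape(3,3); 
    c,s=np.cos(np.radians(yaw)),np.sin(np.radians(yaw))
    G=np.array([[0,-s,c],[0,c,s],[-1,0,0]]); 
    print('dpos',((R.T@(np.array([x,y,z])-o['ee_pos']))*1000).round(1),'rot',np.degrees(Ro.from_matrix(R.T@G).as_rotvec()).round(2),'det',np.linalg.det(G))
E
python3 -c "
from h import *
goal(.481,.288,.15,6.7);print(ray(cam('scene'),154,188,.0175))"
```

```text
dpos [  91.4 -315.4  -60.9] rot [ 5.844e+01 -1.000e-01  4.000e-02] det 1.0
[0.49623121 0.37927825 0.0175    ]
```

>>> carry_out:
  targets:
    - {"delta_pos":[91,-315,-61],"rot":[58.4,-0.1,0],"gripper":1}
    - {"delta_pos":[91,-315,-61],"rot":[58.4,-0.1,0],"gripper":1}
    - {"delta_pos":[91,-315,-61],"rot":[58.4,-0.1,0],"gripper":1}
    - {"delta_pos":[91,-315,-61],"rot":[58.4,-0.1,0],"gripper":1}
    - {"delta_pos":[91,-315,-61],"rot":[58.4,-0.1,0],"gripper":1}
    - {"delta_pos":[91,-315,-61],"rot":[58.4,-0.1,0],"gripper":1}
    - {"delta_pos":[91,-315,-61],"rot":[58.4,-0.1,0],"gripper":1}
    - {"delta_pos":[91,-315,-61],"rot":[58.4,-0.1,0],"gripper":1}
    - {"delta_pos":[91,-315,-61],"rot":[58.4,-0.1,0],"gripper":1}
    - {"delta_pos":[91,-315,-61],"rot":[58.4,-0.1,0],"gripper":1}
  force: 30

```text
time: 1.4
ee_pos: [0.4803, 0.2895, 0.1519]
eef_rot: [[0.002, -0.119, 0.993], [0.001, 0.993, 0.119], [-1.0, 0.001, 0.002]]
wrist_force: [0.6, 0.5, 0.2]
width: 0.999
```

```bash
python3 -c "
from h import *
o,im=grab('wrist','w1');print(o['joints'],o['ee_pos'],o['eef_rot']);C=cam('wrist',o)
print(proj(C,[.481,.288,.035]),proj(C,[.47,.196,.035]))
goal(.481,.288,.017,6.7)"
```

```text
[4.22617579e-01 1.36561900e-01 1.45632602e-02 1.44626083e+00
 4.10383130e-04 1.87370544e+00] [0.4803484  0.28951098 0.15189555] [[ 0.00214534 -0.11942451  0.99284097]
 [ 0.00141476  0.99284262  0.11942165]
 [-0.9999967   0.00114844  0.00229894]]
(np.float64(254.4811526069743), np.float64(191.722489119557)) (np.float64(234.4331950870977), np.float64(270.2900154009458))
dpos [ 1.348e+02 -1.600e+00  1.000e-01] rot [ 0.14  0.12 -0.06] det 1.0
```

View pics/w1.png

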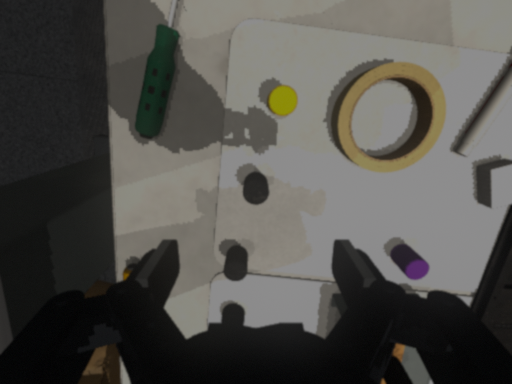

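The wrist view shows capacitor A at (256,187), close to the predicted (254,192). I'll descend and grasp it.

>>> carry_out:
  targets:
    - {"delta_pos":[45,-1.6,0],"rot":[0,0,0],"gripper":1}
    - {"delta_pos":[80,-1.6,0],"rot":[0,0,0],"gripper":1}
    - {"delta_pos":[110,-1.6,0],"rot":[0,0,0],"gripper":1}
    - {"delta_pos":[125,-1.6,0],"rot":[0,0,0],"gripper":1}
    - {"delta_pos":[134,-1.6,0],"rot":[0,0,0],"gripper":1}
    - {"delta_pos":[134,-1.6,0],"rot":[0,0,0],"gripper":0.2}
    - {"delta_pos":[134,-1.6,0],"rot":[0,0,0],"gripper":-0.1}
    - {"delta_pos":[134,-1.6,0],"rot":[0,0,0],"gripper":-0.3}
    - {"delta_pos":[134,-1.6,0],"rot":[0,0,0],"gripper":-0.5}
    - {"delta_pos":[134,-1.6,0],"rot":[0,0,0],"gripper":-1}
    - {"delta_pos":[134,-1.6,0],"rot":[0,0,0],"gripper":-1}
    - {"delta_pos":[134,-1.6,0],"rot":[0,0,0],"gripper":-1}
  force: 30

```text
time: 2.95
ee_pos: [0.4821, 0.2875, 0.0185]
eef_rot: [[0.003, -0.117, 0.993], [0.002, 0.993, 0.117], [-1.0, 0.001, 0.004]]
wrist_force: [0.4, -0.8, 5.9]
width: 0.298
```

```bash
python3 -c "
from h import *
o,im=grab('side','s2');print(o['width'],o['ee_pos'],o['wrist_force'])
a=cv2.imread('pics/s2.png')[100:260,140:350];cv2.imwrite('pics/s2c.png',cv2.resize(a,None,fx=3.5,fy=3.5))"
```

```text
0.29805627204137397 [0.48213784 0.28754923 0.01851558] [ 0.42948614 -0.7777521   5.85231823]
```

View pics/s2c.png

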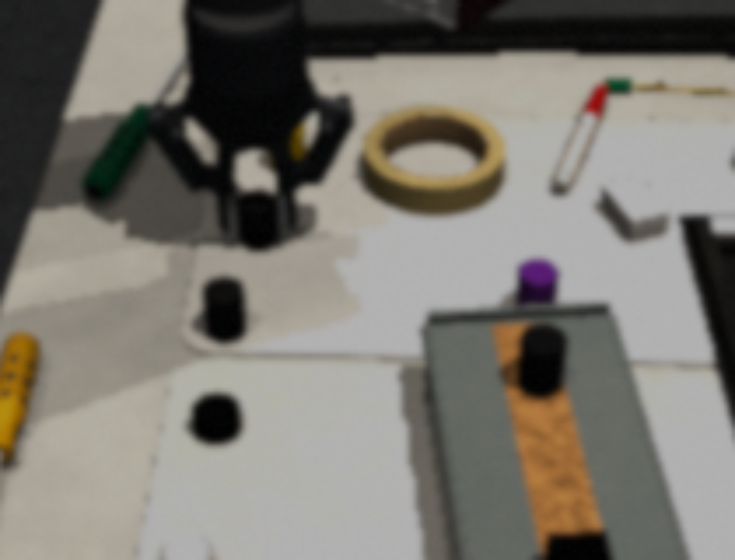

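A is gripped: width 0.298 is about 25 mm, and the side view at about (214,162) shows it between the pads. I'll lift it and move it over the shelf.

```bash
python3 -c "
from h import *
goal(.482,.2875,.15,6.7);goal(.662,.068,.15,6.7)"
```

```text
dpos [-131.4    0.2    0.3] rot [ 0.05  0.21 -0.08] det 1.0
dpos [-131.2 -239.   153.3] rot [ 0.05  0.21 -0.08] det 1.0
```

>>> carry_out:
  targets:
    - {"delta_pos":[-20,0,0],"rot":[0,0.2,0],"gripper":-1}
    - {"delta_pos":[-60,0,0],"rot":[0,0.2,0],"gripper":-1}
    - {"delta_pos":[-105,0,0],"rot":[0,0.2,0],"gripper":-1}
    - {"delta_pos":[-131,-30,20],"rot":[0,0.2,0],"gripper":-1}
    - {"delta_pos":[-131,-70,45],"rot":[0,0.2,0],"gripper":-1}
    - {"delta_pos":[-131,-110,71],"rot":[0,0.2,0],"gripper":-1}
    - {"delta_pos":[-131,-150,97],"rot":[0,0.2,0],"gripper":-1}
    - {"delta_pos":[-131,-190,122],"rot":[0,0.2,0],"gripper":-1}
    - {"delta_pos":[-131,-222,143],"rot":[0,0.2,0],"gripper":-1}
    - {"delta_pos":[-131,-239,153],"rot":[0,0.2,0],"gripper":-1}
    - {"delta_pos":[-131,-239,153],"rot":[0,0.2,0],"gripper":-1}
    - {"delta_pos":[-131,-239,153],"rot":[0,0.2,0],"gripper":-1}

```text
time: 4.5
ee_pos: [0.6602, 0.0689, 0.1481]
eef_rot: [[-0.003, -0.119, 0.993], [0.001, 0.993, 0.119], [-1.0, 0.002, -0.003]]
wrist_force: [-0.2, -0.3, 0.1]
width: 0.298
```

```bash
python3 -c "
from h import *
o,im=grab('wrist','w3');print(o['width'],o['ee_pos'],o['wrist_force'],o['joints'])
C=cam('wrist',o);print(proj(C,[.661,.1022,.085]))
grab('side','s3')
goal(.662,.068,.068,6.7)"
```

```text
0.29788368556736705 [0.66015483 0.06894988 0.14814425] [-0.24699497 -0.29096517  0.07533542] [2.48585903e-03 4.17667270e-01 3.47310866e-01 1.50384124e+00
 1.34281657e-03 1.45431498e+00]
(np.float64(260.62753661968316), np.float64(170.14411566040002))
dpos [80.6 -1.5  1.8] rot [ 0.16 -0.14 -0.07] det 1.0
```

View pics/w3.png

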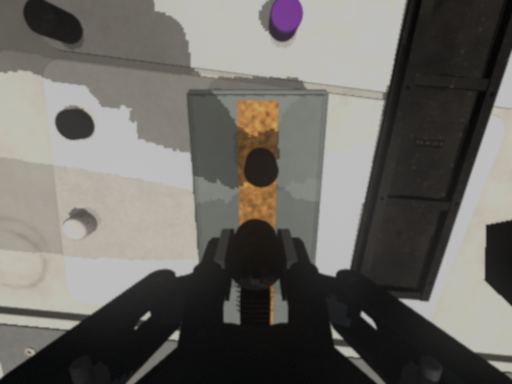

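View pics/s3.png

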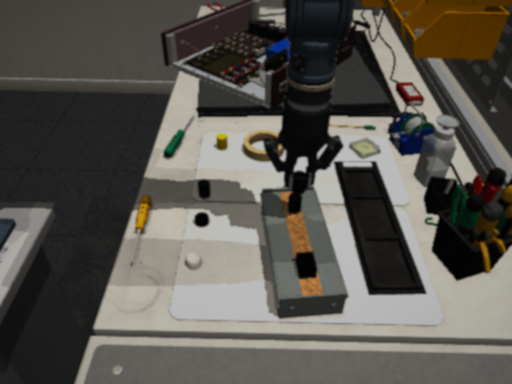

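The wrist view puts S at about (261,166), close to the predicted (261,170), and the held capacitor sits over the cork line. I'll lower it.

>>> carry_out:
  targets:
    - {"delta_pos":[30,-1.5,1.5],"rot":[0,-0.1,0],"gripper":-1}
    - {"delta_pos":[55,-1.5,1.5],"rot":[0,-0.1,0],"gripper":-1}
    - {"delta_pos":[70,-1.5,1.5],"rot":[0,-0.1,0],"gripper":-1}
    - {"delta_pos":[76,-1.5,1.5],"rot":[0,-0.1,0],"gripper":-1}
    - {"delta_pos":[78,-1.5,1.5],"rot":[0,-0.1,0],"gripper":-1}
    - {"delta_pos":[78,-1.5,1.5],"rot":[0,-0.1,0],"gripper":-1}

```text
time: 5.35
ee_pos: [0.6632, 0.0664, 0.0714]
eef_rot: [[0.001, -0.117, 0.993], [0.001, 0.993, 0.117], [-1.0, 0.001, 0.001]]
wrist_force: [0.1, -0.1, 0.7]
width: 0.293
```

```bash
python3 -c "
from h import *
o,im=grab('side','s4');print(o['width'],o['ee_pos'],o['eef_rot'],o['wrist_force'])
a=cv2.imread('pics/s4.png')[150:310,240:360];cv2.imwrite('pics/s4c.png',cv2.resize(a,None,fx=3.5,fy=3.5))"
```

```text
0.2932575250556722 [0.66322837 0.06644121 0.07144795] [[ 1.41133683e-03 -1.17483302e-01  9.93073855e-01]
 [ 8.01963054e-04  9.93074658e-01  1.17482257e-01]
 [-9.99998682e-01  6.30601506e-04  1.49578011e-03]] [ 0.06578635 -0.13399795  0.69488775]
```

View pics/s4c.png

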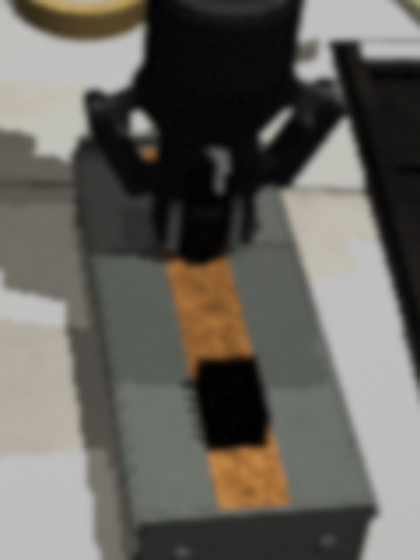

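The held capacitor hovers just above the cork. I'll ease it down until there is contact, then release.

>>> carry_out:
  targets:
    - {"delta_pos":[1,1.5,-1],"gripper":-1}
    - {"delta_pos":[2,1.5,-1],"gripper":-1}
    - {"delta_pos":[3,1.5,-1],"gripper":-1}
    - {"delta_pos":[3,1.5,-1],"gripper":-1}

```text
$.targets[0]: bad value
```

>>> carry_out:
  targets:
    - {"delta_pos":[1,1.5,-1],"rot":[0,0,0],"gripper":-1}
    - {"delta_pos":[2,1.5,-1],"rot":[0,0,0],"gripper":-1}
    - {"delta_pos":[3,1.5,-1],"rot":[0,0,0],"gripper":-1}
    - {"delta_pos":[3,1.5,-1],"rot":[0,0,0],"gripper":-1}

```text
time: 5.9
ee_pos: [0.6616, 0.0678, 0.0682]
eef_rot: [[0.0, -0.118, 0.993], [0.001, 0.993, 0.118], [-1.0, 0.001, 0.0]]
wrist_force: [-1.4, 0.5, 3.8]
width: 0.295
```

>>> carry_out:
  targets:
    - {"delta_pos":[0,0,0],"rot":[0,0,0],"gripper":-0.3}
    - {"delta_pos":[0,0,0],"rot":[0,0,0],"gripper":-0.1}
    - {"delta_pos":[0,0,0],"rot":[0,0,0],"gripper":0.1}
    - {"delta_pos":[0,0,0],"rot":[0,0,0],"gripper":0.3}
    - {"delta_pos":[-10,0,0],"rot":[0,0,0],"gripper":0.4}
    - {"delta_pos":[-35,0,0],"rot":[0,0,0],"gripper":0.5}
    - {"delta_pos":[-80,0,0],"rot":[0,0,0],"gripper":1}
    - {"delta_pos":[-85,0,0],"rot":[0,0,0],"gripper":1}
    - {"delta_pos":[-85,40,-60],"rot":[0,0,0],"gripper":1}
    - {"delta_pos":[-85,80,-120],"rot":[0,0,0],"gripper":1}
    - {"delta_pos":[-85,100,-165],"rot":[0,0,0],"gripper":1}
    - {"delta_pos":[-85,105,-174],"rot":[0,0,0],"gripper":1}
    - {"delta_pos":[-85,105,-174],"rot":[0,0,0],"gripper":1}

```text
time: 7.52
ee_pos: [0.4761, 0.1519, 0.1527]
eef_rot: [[0.001, -0.119, 0.993], [0.001, 0.993, 0.119], [-1.0, 0.001, 0.001]]
wrist_force: [0.2, -0.5, 0.1]
width: 0.999
```

```bash
python3 -c "
from h import *
grab('scene','c5');o,im=grab('side','s5');goal(.4705,.195,.017,6.7);print(o['ee_pos'])
b=[]
for n,(x,y) in (('c5',(250,140)),('s5',(180,150))):
  b.append(cv2.resize(cv2.imread(f'pics/{n}.png')[y:y+150,x:x+130],None,fx=3,fy=3))
cv2.imwrite('pics/x5.png',np.hstack(b))"
```

```text
dpos [136.   44.3  -2.5] rot [ 0.01  0.12 -0.03] det 1.0
[0.47734563 0.1514715  0.15296079]
```

View pics/x5.png

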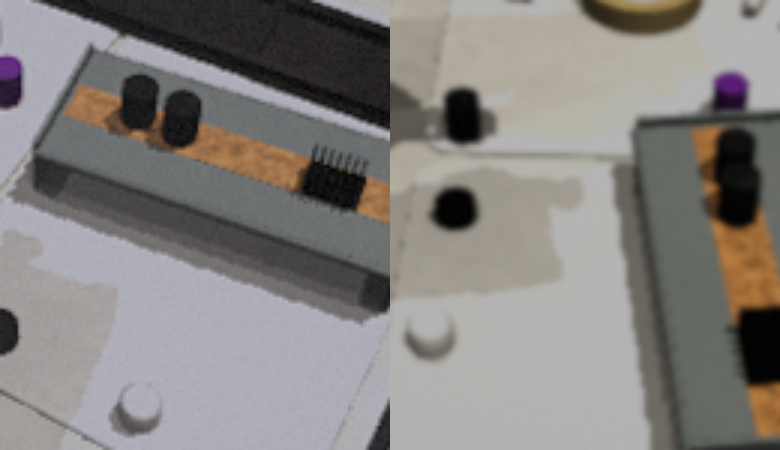

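A stands upright beside S, with both capacitors on the cork. Next is B.

>>> carry_out:
  targets:
    - {"delta_pos":[0,35,-3],"rot":[0,0,0],"gripper":1}
    - {"delta_pos":[0,44,-3],"rot":[0,0,0],"gripper":1}
    - {"delta_pos":[10,44,-3],"rot":[0,0,0],"gripper":1}
    - {"delta_pos":[45,44,-3],"rot":[0,0,0],"gripper":1}
    - {"delta_pos":[80,44,-3],"rot":[0,0,0],"gripper":1}
    - {"delta_pos":[110,44,-3],"rot":[0,0,0],"gripper":1}
    - {"delta_pos":[125,44,-3],"rot":[0,0,0],"gripper":1}
    - {"delta_pos":[134,44,-3],"rot":[0,0,0],"gripper":1}
    - {"delta_pos":[134,44,-3],"rot":[0,0,0],"gripper":0.2}
    - {"delta_pos":[134,44,-3],"rot":[0,0,0],"gripper":-0.1}
    - {"delta_pos":[134,44,-3],"rot":[0,0,0],"gripper":-0.3}
    - {"delta_pos":[134,44,-3],"rot":[0,0,0],"gripper":-0.5}
    - {"delta_pos":[134,44,-3],"rot":[0,0,0],"gripper":-1}
    - {"delta_pos":[134,44,-3],"rot":[0,0,0],"gripper":-1}
    - {"delta_pos":[134,44,-3],"rot":[0,0,0],"gripper":-1}
  force: 30

```text
time: 9.5
ee_pos: [0.4691, 0.1953, 0.0197]
eef_rot: [[0.002, -0.117, 0.993], [0.001, 0.993, 0.117], [-1.0, 0.001, 0.002]]
wrist_force: [-0.3, 0.0, 5.5]
width: 0.296
```

```bash
python3 -c "
from h import *
o=status.get_obs();print(o['ee_pos'],o['width'],o['wrist_force']);goal(.6655,.034,.15,6.7)
S={'c5':('scene',[(296,173),(310,180)]),'s5':('side',[(294,200),(296,216)])}
for n,(c,_) in S.items():
  im=cv2.imread(f'pics/{n}.png');C=cam(c);m=(im.max(2)<60).astype(np.uint8)
  k,l,st,ce=cv2.connectedComponentsWithStats(m,connectivity=4)
  for i in range(1,k):
    if st[i,4]>60:
      w=ray(C,*ce[i],.0675)
      if .6<w[0]<.72 and -.1<w[1]<.15:print(n,st[i],ce[i].round(1),w.round(4))
"
```

```text
[0.46909971 0.1952807  0.01974272] 0.29636194677185695 [-0.27195189  0.04779097  5.51000618]
dpos [-130.1 -183.1  176.4] rot [ 0.05  0.12 -0.07] det 1.0
c5 [290 165  13  18 191] [295.9 173.7] [0.66   0.1019 0.0675]
c5 [304 170  13  19 199] [309.9 179.1] [0.6615 0.0686 0.0675]
c5 [350 192  22  18 249] [360.4 201.3] [ 0.66   -0.0478  0.0675]
s5 [288 193  16  33 416] [295.1 208.9] [0.6614 0.0832 0.0675]
s5 [294 252  23  26 479] [305.5 264.8] [ 0.6718 -0.0533  0.0675]
```

S is unmoved and A is 33 mm from it. B is gripped, so I'll carry it to (0.665, 0.035).

>>> carry_out:
  targets:
    - {"delta_pos":[-20,0,0],"rot":[0,0,0],"gripper":-1}
    - {"delta_pos":[-60,0,0],"rot":[0,0,0],"gripper":-1}
    - {"delta_pos":[-105,0,0],"rot":[0,0,0],"gripper":-1}
    - {"delta_pos":[-130,-30,28],"rot":[0,0,0],"gripper":-1}
    - {"delta_pos":[-130,-70,67],"rot":[0,0,0],"gripper":-1}
    - {"delta_pos":[-130,-110,106],"rot":[0,0,0],"gripper":-1}
    - {"delta_pos":[-130,-145,140],"rot":[0,0,0],"gripper":-1}
    - {"delta_pos":[-130,-170,164],"rot":[0,0,0],"gripper":-1}
    - {"delta_pos":[-130,-182,176],"rot":[0,0,0],"gripper":-1}
    - {"delta_pos":[-130,-182,176],"rot":[0,0,0],"gripper":-1}
    - {"delta_pos":[-130,-182,176],"rot":[0,0,0],"gripper":-1}

```text
time: 10.88
ee_pos: [0.6634, 0.0354, 0.1476]
eef_rot: [[-0.002, -0.118, 0.993], [0.001, 0.993, 0.118], [-1.0, 0.001, -0.002]]
wrist_force: [-0.0, 0.4, -0.3]
width: 0.297
```

```bash
python3 -c "
from h import *
o,im=grab('wrist','w6');print(o['width'],o['ee_pos'],o['wrist_force'])
goal(.665,.035,.0705,6.7)"
```

```text
0.29720382915258237 [0.66342326 0.03538842 0.14764946] [-0.03299137  0.37385362 -0.34085188]
dpos [77.5 -0.9  1.6] rot [ 0.09 -0.09 -0.07] det 1.0
```

View pics/w6.png

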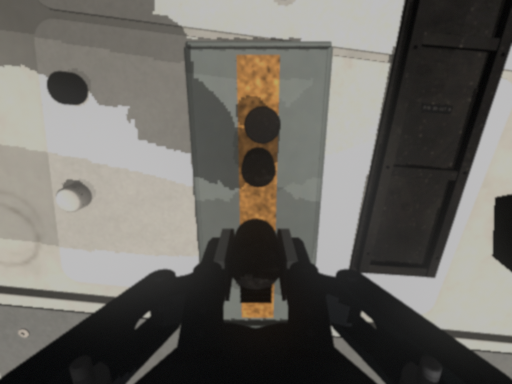

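The wrist view shows S at (262,124), A at (258,167) and held B at about (255,245), all in line on the cork. I'll lower B.

>>> carry_out:
  targets:
    - {"delta_pos":[30,-0.5,1],"rot":[0,-0.1,0],"gripper":-1}
    - {"delta_pos":[55,-0.5,1],"rot":[0,-0.1,0],"gripper":-1}
    - {"delta_pos":[68,-0.5,1],"rot":[0,-0.1,0],"gripper":-1}
    - {"delta_pos":[74,-0.5,1],"rot":[0,-0.1,0],"gripper":-1}
    - {"delta_pos":[75,-0.5,1],"rot":[0,-0.1,0],"gripper":-1}
    - {"delta_pos":[75,-0.5,1],"rot":[0,-0.1,0],"gripper":-1}

```text
time: 11.68
ee_pos: [0.6661, 0.0345, 0.0746]
eef_rot: [[0.003, -0.118, 0.993], [0.001, 0.993, 0.118], [-1.0, 0.0, 0.003]]
wrist_force: [0.0, -0.3, -0.7]
width: 0.299
```

>>> carry_out:
  targets:
    - {"delta_pos":[2,0.5,-0.5],"rot":[0,0,0],"gripper":-1}
    - {"delta_pos":[3.5,0.5,-0.5],"rot":[0,0,0],"gripper":-1}
    - {"delta_pos":[4.5,0.5,-0.5],"rot":[0,0,0],"gripper":-1}
    - {"delta_pos":[4.5,0.5,-0.5],"rot":[0,0,0],"gripper":-1}

```text
time: 12.18
ee_pos: [0.6649, 0.0349, 0.0694]
eef_rot: [[0.002, -0.117, 0.993], [0.001, 0.993, 0.117], [-1.0, 0.001, 0.002]]
wrist_force: [-0.4, 0.5, 3.7]
width: 0.298
```

There is contact at 3.7 N. I'll release and retreat.

>>> carry_out:
  targets:
    - {"delta_pos":[0,0,0],"rot":[0,0,0],"gripper":-0.3}
    - {"delta_pos":[0,0,0],"rot":[0,0,0],"gripper":-0.1}
    - {"delta_pos":[0,0,0],"rot":[0,0,0],"gripper":0.1}
    - {"delta_pos":[0,0,0],"rot":[0,0,0],"gripper":0.3}
    - {"delta_pos":[-10,0,0],"rot":[0,0,0],"gripper":0.4}
    - {"delta_pos":[-35,0,0],"rot":[0,0,0],"gripper":0.5}
    - {"delta_pos":[-80,0,0],"rot":[0,0,0],"gripper":1}
    - {"delta_pos":[-110,0,0],"rot":[0,0,0],"gripper":1}
    - {"delta_pos":[-120,30,-60],"rot":[0,0,0],"gripper":1}
    - {"delta_pos":[-130,80,-120],"rot":[0,0,0],"gripper":1}
    - {"delta_pos":[-130,120,-165],"rot":[0,0,0],"gripper":1}
    - {"delta_pos":[-130,150,-180],"rot":[0,0,0],"gripper":1}
    - {"delta_pos":[-130,150,-180],"rot":[0,0,0],"gripper":1}
    - {"delta_pos":[-130,150,-180],"rot":[0,0,0],"gripper":1}

```text
time: 13.92
ee_pos: [0.4688, 0.1626, 0.1995]
eef_rot: [[0.003, -0.118, 0.993], [0.001, 0.993, 0.118], [-1.0, 0.0, 0.003]]
wrist_force: [-0.1, -0.2, -0.6]
width: 1.001
```

```bash
python3 -c "
from h import *
grab('scene','c7');o,im=grab('side','s7')
b=[]
for n,c,(x,y) in (('c7','scene',(240,140)),('s7','side',(185,150))):
  im=cv2.imread(f'pics/{n}.png');b.append(cv2.resize(im[y:y+150,x:x+130],None,fx=3,fy=3))
  C=cam(c);m=(im.max(2)<60).astype(np.uint8)
  k,l,st,ce=cv2.connectedComponentsWithStats(m,connectivity=4)
  for i in range(1,k):
    if 60<st[i,4]<1500:
      w=ray(C,*ce[i],.0675)
      if .4<w[0]<.72 and -.1<w[1]<.15:print(n,st[i],ce[i].round(1),w.round(4))
cv2.imwrite('pics/x7.png',np.hstack(b))"
```

```text
c7 [290 165  13  18 193] [295.9 173.6] [0.6601 0.1019 0.0675]
c7 [304 170  13  19 201] [310.  179.1] [0.6614 0.0685 0.0675]
c7 [318 175  14  19 206] [324.7 184.1] [0.6648 0.0352 0.0675]
c7 [350 191  22  19 252] [360.4 201.2] [ 0.6601 -0.0476  0.0675]
c7 [261 192  31  13 138] [269.3 198.3] [0.5709 0.1177 0.0675]
c7 [327 214  56  30 190] [366.2 231.7] [ 0.5955 -0.0854  0.0675]
c7 [242 243  14  16 176] [248.5 250.2] [0.4427 0.0893 0.0675]
s7 [264 188  49   4  68] [288.5 189.6] [0.651  0.1394 0.0675]
s7 [288 193  19  46 624] [296.4 215.6] [0.663  0.0649 0.0675]
s7 [194 213  15  13 157] [201.2 219.3] [0.484  0.0491 0.0675]
s7 [293 252  24  26 482] [305.4 264.7] [ 0.6718 -0.0531  0.0675]
```

View pics/x7.png

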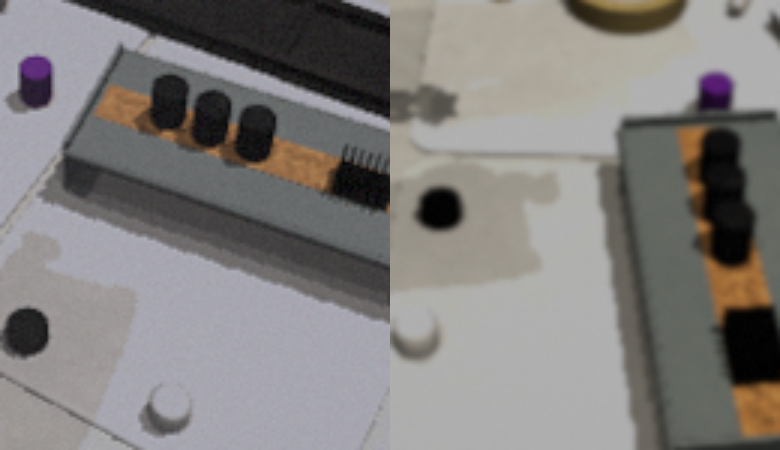

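All three capacitors are upright on the cork, 33 and 33.5 mm apart. The knobs and heat sink are unmoved.

```bash
python3 -c "
from bench import arm
print(arm.job_done())"
```

```text
the job is handed in; nothing more can be done
None
```

I picked up both spare capacitors and stood them on the cork strip next to the one already there. The job was handed in at about 14 s of the 54 s allowed.

- **Row:** In the last scene picture all three capacitors look upright. Neighbours are about 33.4 mm and 33.5 mm apart centre to centre, which leaves gaps of about 7 mm. All three are within about 3 mm of the strip's centre line.
- **Things to leave alone:** The shelf capacitor, the heat sink and the black knob showed no visible shift (under half a pixel). I checked the silver knob by eye only, and it looked unmoved.
- **Gripper:** It was open and clear of everything. The largest wrist force in the move reports was about 6 N.
- **Limit of the check:** In the last side picture the three capacitors merged into one dark blob. The spacing therefore comes from the scene camera alone. The side view agrees by eye, and no check disagreed.

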